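# Set the honing machine's speed and start it

### The job

Get the honing machine ready for the gouge: push the speed selector's handle round with a fingertip, click by click, until it rests at the fifth of its seven dots (counted clockwise from the smallest), then press the green start button fully in and let it go. Only push and press: do not grip or force the selector, and leave the red stop button and the gouge, tin, mug and roll of tape beside the machine where they are.

Things in the scene. Friction and masses are not known exactly. Their poses are not given: they have to be found in the camera images.
- honer: Honing machine, fixed, dark green, may stand turned: 330 mm wide along its y, 160 mm deep along x. Origin on the table; x to its back, y to its left. A sloping console (y 0 to 190 mm) carries the dial and, left of it, the buttons; on the right lie the motor, the leather wheel and its guard (y -140 to 0 mm, up to 131 mm high) and, at the back, a battery.
- dial_centre (a point): Centre of the speed dial, on the face of the grey panel and on the selector's axis. z: the panel's outward normal, leaning 10 degrees from vertical to the machine's front (robot side); x: up the slope, to the back; y: to the machine's left. Black disc 115 mm across; seven white dots, 51 mm from the centre, 30 degrees apart: first and smallest at +y, then clockwise from above, fourth at +x, seventh and largest at -y.
- selector (a joint): Angle of the selector in rad, 0 with its handle at the first dot, growing clockwise seen from above, pi/6 (0.5236) a click: fourth dot 1.571, fifth 2.094, sixth 2.618; stops just past the first and seventh. A sprung ball holds it in each place; the next click takes 5 to 10 N near the handle's end, and once well past half-way it snaps on by itself. Starts anywhere in the first to fourth place.
- selector_tip (a point): Point in the selector's handle, 36 mm from the axis, 22 mm above the panel; y points out along the handle, z along the panel's normal. Selector: a black disc 42 mm across, up to 9 mm above the panel, and on it a light grey bar handle with a red line, up to 34 mm above the panel, reaching 43 mm out from the axis (17 mm to the other side), 17 mm wide over the axis, 11 mm at its outer end.
- start_top (a point): Centre of the top of the green start button: round, 26 mm across, 20 mm above the panel, in a black collar 42 mm across, on a yellow plate left of the dial. z axis along the panel's normal.
- start (a joint): How far the start button is pressed, in m: 0 out, 0.005 fully in (about 5 N; springs back).
- stop_top (a point): Centre of the top of the red stop button, same size and shape, 50 mm nearer to the machine's front than the green one. To be left alone.
- stop (a joint): How far the red stop button is pressed, in m: 0 out, 0.005 fully in.
- gouge: Carving gouge with boxwood handle, loose, 34 x 202 x 33 mm, lying along the machine's front; origin at the centre of its underside, y along it.
- wax_tin: Round brown wax tin, 61 mm across, 26 mm high; origin at the centre of its underside.
- tea_mug: Orange mug, 81 mm across, 113 mm with its handle, 101 mm high; origin at the middle of its underside.
- masking_tape: Roll of masking tape, 96 mm across, 25 mm high; origin at the centre of its underside.

How it is judged:
By the outcome, as a careful person would: the job done as asked, in the order asked, and still so for the second after the job is handed in, with the robot touching nothing.
It also fails if it takes over 58 s, if anything falls off the work surface, if the arm or the gripper's body presses on something with over 40 N, if the wrist force passes 120 N, or if a joint passes its speed limit or range.

### The arm

A 6-joint arm with a two-finger parallel gripper is mounted at the origin on the work surface; the furniture and walls round the work are solid. World frame = base frame: x ahead of the robot, y to its left, z up, the work surface at z = 0. Lengths are in m, angles in rad, forces in N, time in s.
With the tool pointing down it reaches from about 0.3 to 0.95 m from the base axis. Payload 3.1 kg.
Tool frame: the origin (TCP) lies on the centre line of the jaws, within the pads' length; the fingertips stand 8 mm ahead of it and the grasp point (between the pads) lies 11 mm behind it; z points along the fingers, y is the direction in which the jaws open and shut (so a half turn about z gives the same grasp; the last joint's range is limited). The gripper opens to 85 mm and grips with 20 to 120 N. Pads are 22 mm wide; open, the fingers measure 114 mm over their backs; the gripper's body (76 mm by 85 mm) begins 54 mm behind the grasp point. The pads swing forward as they close: fully open they stand 13 mm farther back than shut.
Start: joints at [-0.07, 0.308, 1.634, -0, 1.2, -0.07], TCP at [0.625, -0, 0.201] pointing down, gripper open.
Joint ranges: [-3.06, 3.06], [-0.79, 1.96], [0.05, 2.63], [-1.19, 4.34], [0.05, 2.64], [-2.94, 2.94]. Speed limits (rad/s): [2.79, 2.79, 3.14, 3.14, 3.14, 3.14].

### API

Orientations are given as a 3x3 rotation matrix whose columns are the frame's x, y, z axes.
In Python, from workcell import get_obs, camera, finish_job, trace, tip_of gives the robot as it stands.
- The arm moves only by the tool step_arm, never from a script. Its argument "deltas" is a list of rows, each a list of 3 entries, a list of its own where there are three numbers: the finger opening in cm, from 0 to 8.54, then the shift along the tool's x, y, z in cm, then the turn, a rotation vector about the tool's x, y, z in rad. In form: [[fingers, [tx, ty, tz], [ax, ay, az]], ...]. A call has 1 to 20 rows; each row is the pose to reach, as a shift and turn from the pose commanded when the call began, along the tool's axes at that moment; what a row does not reach only later rows make up. A row lasts 1/12 s, in which the tool goes at most 41.7 mm and 7.16 degrees, less where a joint would pass 70% of its speed; a pose out of reach is approached as far as the arm can. A call with a gripper value outside its range is refused whole. The fingers move at their own pace and stop on an object; the grip force is fixed at half the most. Time passes only in rows, so rows that repeat a pose let the fingers close. It gives the time, the measured TCP pose, the force and the opening at its end, in the units of the state.
- get_obs(): the state, without advancing time (a new reading comes with each control period).
- camera(name): name is "scene" or "side" or "wrist"; returns a dict with "color" (420x560x3 uint8, red, green, blue), "K" (3x3 intrinsics, pixels), "k1" (the pictures are not rectified: a ray, as slopes to the right and down, at radius r is drawn at 1 + k1 r^2 times it, then the intrinsics apply), "xyz" and "orientation" of the camera in the world; the wrist camera has in their place "tool_from_camera" (4x4, takes a point from camera to tool coordinates, whose origin is the TCP and whose axes are the flange's). Camera axes: x right, y down, z forward; pixel columns grow to the right and rows downward; lengths in m; the calibration is good to about 2 mm. A picture is of the moment at which its call begins: read the wrist's pose just before it. There is no depth.
- finish_job(): hands the job in, once; it reports no verdict.
Trained networks look in a picture, given as the dict that the camera call returned (one of the last four; its "shot" number tells which), for a name from the list of things; names that differ only in an ending like _2 or _b are one class to them, and where a whole thing is asked for, a point or a joint stands for the part that bears it (a point fixed in the world has none). Each returns a list of dicts, best first, with "score" (0 to 1); they miss things now and then, are a little off and sometimes report something else, mostly with a low value. They report only what shows in the picture. A call takes as long as a camera call.
- trace(picture, query): "mask" (420x560 bool, what is visible of it) and "xy" ([column, row] in pixels, amid what is visible of it).
- tip_of(picture, query): "xy" ([column, row] in pixels: a listed point, or the origin of a listed thing).
The state is a dict: "time_s": time; "joint_pos": joint angles; "dq": joint speeds; "joint_efforts": joint torques, N m; "ee_pos": TCP position; "eef_rot": TCP orientation; "force": force on the tool from outside, world axes, zero at the start; "torque": the same for the moment, N m; "grip_width": opening from 0.0 (shut) to 1.0 (fully open).
Only numpy, scipy, OpenCV 4.12 (cv2) and the standard library are available. Lean on these libraries where they do the work, as an engineer would, in place of code of your own. Each camera call takes 0.05 s, during which the arm holds its last target.

## Working session

There is one attempt and no reset: what is moved stays moved. The work goes in short steps, Python scripts to look and compute and a tool call to move; the robot and the scene stay as the last step left them, time stands still between calls to the robot, and variables do not carry over. Pictures are saved under pics/ and viewed, and the job is handed in when it is done.

Besides the shell and the picture viewer there is one more tool, called by a JSON object that holds its "fn" and its "kwargs". step_arm: Moves the arm, as the interface text tells. Its arguments: {"type":"object","properties":{"deltas":{"type":"array","items":{"type":"array"}}},"required":["deltas"]}

```bash
mkdir -p pics; cat > h.py <<'E'
import numpy as np, cv2
from workcell import *
def save(c,n): cv2.imwrite(f'pics/{n}.png',c['color'][:,:,::-1])
E
python3 - <<'E'
from h import *
print(get_obs())
for n in ["scene","side","wrist"]:
    c=camera(n); save(c,n+'0')
    print(n,{k:np.round(v,4).tolist() if not isinstance(v,(str,int)) else v for k,v in c.items() if k!='color'})
    for q in ['dial_centre','selector_tip','start_top','stop_top','honer']:
        print(q,[(np.round(r['xy'],1),round(r['score'],2)) for r in tip_of(c,q)[:2]])
E
```

```text
{'time_s': 0.0, 'joint_pos': array([-6.97058307e-02,  3.08995199e-01,  1.63523420e+00,  3.38689167e-05,
        1.19969842e+00, -6.96800351e-02]), 'dq': array([ 0.00035814, -0.00082648, -0.00034927,  0.00081733, -0.00045697,
        0.00078061]), 'joint_efforts': array([ 1.43707580e-04, -4.15252447e+01, -2.76667070e+01, -1.74997494e-04,
        1.01000658e-02, -1.14578896e-05]), 'ee_pos': array([6.24085871e-01, 4.38585394e-05, 2.00230578e-01]), 'eef_rot': array([[ 3.83404308e-05,  9.99997291e-01, -2.32729266e-03],
       [ 9.99999980e-01, -3.78887367e-05,  1.94129415e-04],
       [ 1.94040711e-04, -2.32730006e-03, -9.99997273e-01]]), 'force': array([ 0.33703468, -0.58734937,  0.3016099 ]), 'torque': array([0.01271852, 0.02888714, 0.00650564]), 'grip_width': 0.9992175454654791}
scene {'K': [[488.7981, 0.0, 286.1388], [0.0, 488.7981, 207.1966], [0.0, 0.0, 1.0]], 'k1': -0.0093, 'xyz': [0.1445, 0.5182, 0.719], 'orientation': [[-0.8491, -0.4127, 0.3298], [-0.528, 0.6428, -0.555], [0.017, -0.6454, -0.7637]], 'shot': 1}
dial_centre [(array([317. , 160.4]), 0.86)]
selector_tip [(array([311.2
[... 415 characters left out ...]
ial_centre [(array([325.9, 252.8]), 0.59)]
selector_tip [(array([313.5, 232.1]), 0.65)]
start_top [(array([308.1, 215.4]), 0.69)]
stop_top [(array([278.1, 228.5]), 0.53)]
honer [(array([350.7, 304.8]), 0.92)]
wrist {'K': [[323.9542, 0.0, 276.4193], [0.0, 323.9542, 211.995], [0.0, 0.0, 1.0]], 'k1': 0.0218, 'tool_from_camera': [[0.0, -0.9573, -0.2892, 0.0749], [1.0, -0.0, 0.0002, -0.0012], [-0.0002, -0.2892, 0.9573, -0.1713], [0.0, 0.0, 0.0, 1.0]], 'shot': 3}
dial_centre [(array([102.9, 280.4]), 0.55)]
selector_tip [(array([ 77.5, 254.4]), 0.9)]
start_top [(array([ 83.9, 199.7]), 0.89)]
stop_top [(array([ 38.5, 205.7]), 0.71), (array([ 56. , 287.1]), 0.5)]
honer [(array([ 52.2, 288.3]), 0.71)]
```

View pics/scene0.png

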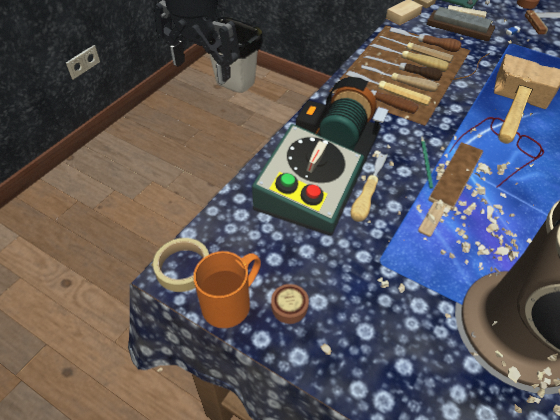

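View pics/side0.png

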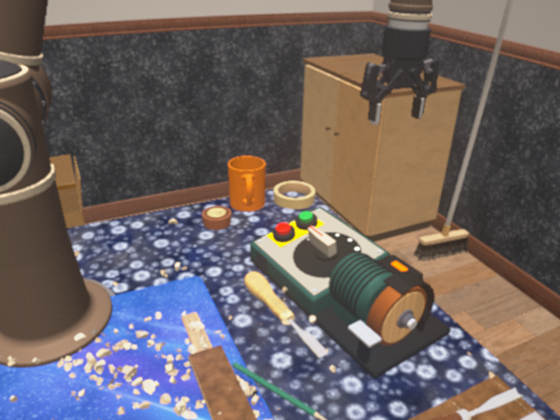

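View pics/wrist0.png

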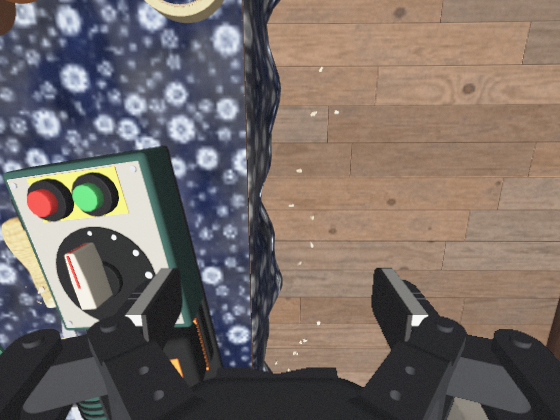

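The machine stands turned about 15–20° in front of the arm. The handle shows in the wrist picture from about (100,300) to (78,250), near the first or second dot. Next I'll triangulate and compute the yaw.

```bash
cat >> h.py <<'E'
from scipy.optimize import least_squares
def cam_pose(c,obs=None):
    if 'tool_from_camera' in c:
        T=np.eye(4);T[:3,:3]=obs['eef_rot'];T[:3,3]=obs['ee_pos'];T=T@np.array(c['tool_from_camera']);return T[:3,:3],T[:3,3]
    return np.array(c['orientation']),np.array(c['xyz'])
def proj(c,P,obs=None):
    R,t=cam_pose(c,obs); p=(np.atleast_2d(P)-t)@R; s=p[:,:2]/p[:,2:]
    s=s*(1+c['k1']*(s**2).sum(1,keepdims=True)); K=np.array(c['K'])
    return s*[K[0,0],K[1,1]]+K[:2,2]
def tri(views): # (c,obs,xy)
    f=lambda P:np.concatenate([(proj(c,P,o)[0]-xy) for c,o,xy in views])
    r=least_squares(f,[0.55,0.1,0.1],loss='soft_l1',f_scale=2); return r.x,f(r.x)
E
cat > m.py <<'E'
from h import *
def measure(names=("scene","side","wrist"),qs=('dial_centre','selector_tip','start_top','stop_top')):
    o=get_obs(); V={q:[] for q in qs}
    for n in ("wrist",)+tuple(x for x in names if x!="wrist"):
        if n not in names: continue
        c=camera(n)
        for q in qs:
            r=tip_of(c,q)
            if r: V[q].append((c,o if n=="wrist" else None,np.array(r[0]['xy'])))
    return {q:tri(v) for q,v in V.items() if len(v)>1}
if __name__=="__main__":
    M=measure()
    for q,(p,r) in M.items(): print(q,p.round(4),r.round(1))
    d=M['start_top'][0]-M['stop_top'][0]; print('dist',np.linalg.norm(d),'yaw',np.degrees(np.arctan2(d[1],d[0])))
    d=M['start_top'][0]-M['dial_centre'][0];print(d)
    d=M['selector_tip'][0]-M['dial_centre'][0];print(d,np.degrees(np.arctan2(d[1],d[0])))
E
python3 m.py
```

```text
dial_centre [ 0.398  -0.0113  0.0751] [  1.    3.1  -0.6  30.8 -44.4 -22. ]
selector_tip [ 0.435  -0.0545  0.0871] [ 0.2 -1.4  2.9 -2.   0.6  0. ]
start_top [0.4505 0.0005 0.0854] [ 0.7  0.6  0.   0.4 -2.  -1. ]
stop_top [ 0.4007 -0.0071  0.0789] [-0.2 -0.1  1.   1.3  2.5 -0.5]
dist 0.050720741890432096 yaw 8.641622798562112
[0.05245358 0.01177088 0.01026262]
[ 0.03700004 -0.04315744  0.01198533] -49.3926177181852
```

{"fn": "step_arm", "kwargs": {"deltas": [[0,[-3,-8,0],[0,0,0]],[0,[-7,-17,-2],[0,0,0]],[0,[-7,-17,-2],[0,0,0]],[0,[-7,-17,-2],[0,0,0]],[0,[-7,-17,-2],[0,0,0]],[0,[-7,-17,-2],[0,0,0]],[0,[-7,-17,-2],[0,0,0]],[0,[-7,-17,-2],[0,0,0]],[0,[-7,-17,-2],[0,0,0]]]}}

```text
time_s: 2.4
ee_pos: [0.4562, -0.0698, 0.2216]
eef_rot: [[-0.001, 1.0, 0.001], [1.0, 0.001, 0.0], [0.0, 0.001, -1.0]]
force: [0.1, 0.3, 0.5]
grip_width: 0.003
```

```bash
cat > m2.py <<'E'
import sys
from h import *
o=get_obs(); print(o['time_s'],o['ee_pos'].round(4),o['grip_width'])
qs=('dial_centre','selector_tip','start_top','stop_top')
V={q:[] for q in qs}
for n in ("wrist","scene","side"):
    c=camera(n); save(c,n+sys.argv[1])
    for q in qs:
        r=tip_of(c,q)
        if r: V[q].append((c,o if n=="wrist" else None,np.array(r[0]['xy']))); print(n,q,np.round(r[0]['xy'],1),round(r[0]['score'],2))
for q,v in V.items():
    for vv in (v,v[:2]):
        if len(vv)>1: p,r=tri(vv); print(q,p.round(4),r.round(1))
E
sed -i 's/\[0.55,0.1,0.1\]/[0.45,-0.05,0.09]/' h.py
python3 m2.py 1
```

```text
2.4 [ 0.4562 -0.0698  0.2216] 0.0025919914870343036
wrist dial_centre [263.7 207.5] 0.77
wrist selector_tip [256.4 180.3] 0.58
wrist start_top [269.4 118. ] 0.97
wrist stop_top [220.9 127. ] 0.57
scene dial_centre [317.3 161.1] 0.75
scene selector_tip [284.3 308.9] 0.69
scene start_top [291.1 178.6] 0.43
scene stop_top [314.5 188.1] 0.7
side dial_centre [323.8 253.4] 0.58
side selector_tip [313.6 232.4] 0.63
side start_top [304.8 215.4] 0.67
side stop_top [280.9 228.2] 0.56
dial_centre [ 0.441  -0.0898  0.062 ] [-0.7 -0.1 -0.9 -0.4  0.4  0.3]
dial_centre [ 0.4412 -0.0909  0.0594] [-0.3  0.3 -0.8  0.1]
selector_tip [ 0.4368 -0.0549  0.0825] [   1.2   -1.6   25.5 -144.2   -0.8    1.2]
selector_tip [ 0.4011 -0.1957 -0.6461] [ 3.1 -1.6 45.4 -0.3]
start_top [0.4485 0.0008 0.0868] [-0.3  0.9 -2.5  0.5 -0.8 -0.4]
start_top [0.4481 0.0012 0.0886] [-0.7  0.4 -2.5  0. ]
stop_top [ 0.4019 -0.0075  0.0768] [-0.9  0.8 -1.3  2.3  1.5 -1. ]
stop_top [ 0.4031 -0.0069  0.0823] [-0.6  0.4 -1.8  0.2]
```

View pics/wrist1.png

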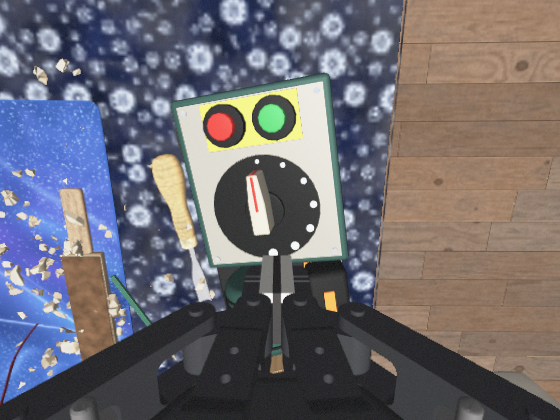

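The wrist picture is clear. The dots run clockwise from the smallest at (257,161) through (283,165), (303,181), (313,204), (310,228) and (295,245) to (273,253). The handle points at the first dot. I'll fit the dial pose to the dots.

```bash
cat > fit.py <<'E'
from h import *
o=get_obs(); c=camera('wrist')
g=cv2.cvtColor(c['color'],cv2.COLOR_RGB2GRAY).astype(float)
D=[]
for u,v in [(257,161),(283,165),(303,181),(313,204),(310,228),(295,245),(273,253)]:
    w=g[v-6:v+7,u-6:u+7]; w=np.clip(w-90,0,None); yy,xx=np.mgrid[-6:7,-6:7]
    D.append([u+(w*xx).sum()/w.sum(),v+(w*yy).sum()/w.sum()])
D=np.array(D); print(D.round(1).tolist())
def frame(yaw):
    a=np.radians(10); cy,sy=np.cos(yaw),np.sin(yaw)
    Rz=np.array([[cy,-sy,0],[sy,cy,0],[0,0,1]])
    x=np.array([np.cos(a),0,np.sin(a)]); z=np.array([-np.sin(a),0,np.cos(a)]); y=np.array([0,1,0])
    return Rz@np.c_[x,y,z]
th=np.arange(7)*np.pi/6
L=np.c_[.051*np.sin(th),.051*np.cos(th),0*th]
st=[np.array([.4485,.0008,.0868])]
f=lambda p:(proj(c,p[:3]+L@frame(p[3]).T,o)-D).ravel()
r=least_squares(f,[.441,-.09,.062,.15]); print(r.x.round(4),'yaw',np.degrees(r.x[3]),f(r.x).round(1))
C=r.x[:3];R=frame(r.x[3])
for n,p in dict(start=[.4485,.0008,.0868],stop=[.4019,-.0075,.0768],tip=[.436,-.0549,.0845]).items(): print(n,((np.array(p)-C)@R).round(4))
img=c['color'][:,:,::-1].copy()
for a in range(7):
  for P in ([.036*np.sin(a*np.pi/6),.036*np.cos(a*np.pi/6),.022],):
    q=proj(c,C+R@np.array(P),o)[0]; cv2.circle(img,tuple(int(round(t)) for t in q),2,(255,0,255),-1); print(q.round(1))
np.savez('dial.npz',C=C,R=R)
cv2.imwrite('pics/fit.png',cv2.resize(img[70:300,150:400],None,fx=3,fy=3)[:600,:750])
E
python3 fit.py
```

```text
[[256.9, 159.8], [283.7, 164.1], [304.5, 180.0], [314.4, 203.5], [311.4, 227.8], [296.5, 245.7], [273.7, 252.3]]
[ 0.4429 -0.0897  0.0677  0.159 ] yaw 9.112272936284317 [ 0.5  0.4 -0.3 -0.4  0.1 -0.2  0.2  0.  -0.3 -0.2 -0.5 -0.2  0.2  0.7]
start [0.0228 0.0885 0.0154]
stop [-0.0255  0.0877  0.0138]
tip [0.0016 0.0355 0.0168]
[255.  179.7]
[274.2 182.4]
[290.  194.2]
[297.7 211.7]
[295.4 229.6]
[284.2 243.1]
[267.6 248.8]
```

View pics/fit.png

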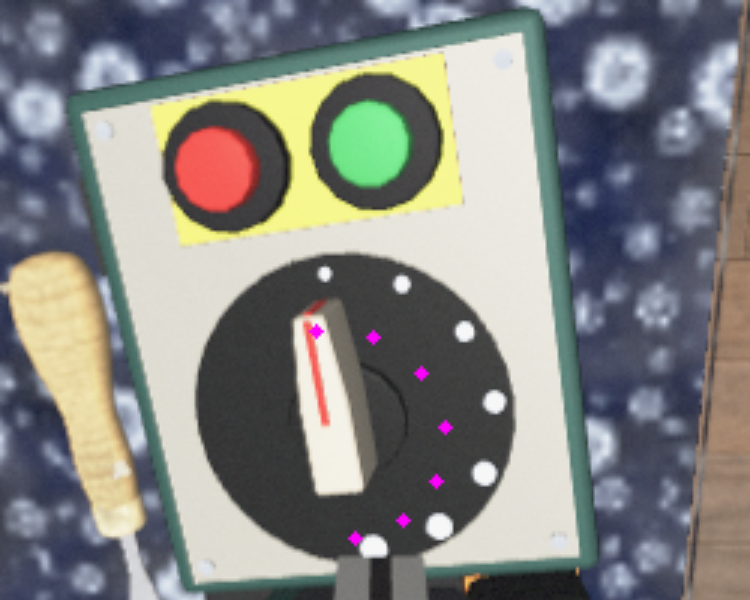

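```bash
cat > plan.py <<'E'
from h import *
from scipy.spatial.transform import Rotation as Ro
d=np.load('dial.npz');R=d['R'];C=np.array([.4425,-.0897,.0655])
def ptool(pos,th):
    s,c=np.sin(th),np.cos(th)
    x=R@[s,c,0]; z=-R[:,2]; y=np.cross(z,x); return C+R@np.array(pos),np.c_[x,y,z]
def push(th,off,h=.023,r=.034):
    s,c=np.sin(th),np.cos(th); return ptool([r*s-off*c, r*c+off*s, h],th)
def delta(P,RT,o=None):
    o=o or get_obs(); R0=o['eef_rot']
    return ((R0.T@(P-o['ee_pos']))*100).round(2).tolist(), Ro.from_matrix(R0.T@RT).as_rotvec().round(3).tolist()
def local(o=None):
    o=o or get_obs(); return (R.T@(o['ee_pos']-C)).round(4)
E
python3 -c "
from plan import *
print(local()); print(delta(*push(0,.028,.09)));print(delta(*push(0,.028,.023)))"
```

```text
[0.0423 0.0174 0.151 ]
([0.71, -6.05, 7.22], [-0.174, 0.014, -0.159])
([0.89, -4.91, 13.82], [-0.174, 0.014, -0.159])
```

{"fn": "step_arm", "kwargs": {"deltas": [[0,[0.7,-4.0,3.0],[-0.1,0,-0.1]],[0,[0.7,-6.0,7.2],[-0.174,0.014,-0.159]],[0,[0.7,-6.0,7.2],[-0.174,0.014,-0.159]],[0,[0.7,-6.0,7.2],[-0.174,0.014,-0.159]],[0,[0.7,-6.0,7.2],[-0.174,0.014,-0.159]],[0,[0.7,-6.0,7.2],[-0.174,0.014,-0.159]]]}}

```text
time_s: 3.7
ee_pos: [0.398, -0.0641, 0.1519]
eef_rot: [[-0.158, 0.972, 0.176], [0.987, 0.156, 0.026], [-0.002, 0.178, -0.984]]
force: [-0.3, -0.6, 0.7]
grip_width: 0.002
```

```bash
python3 -c "
from plan import *
o=get_obs();print(local(o)); print(delta(*push(0,.028,.023)))
c=camera('wrist');save(c,'w2');c=camera('side');
cv2.imwrite('pics/s2.png',cv2.resize(c['color'][100:340,180:460,::-1],None,fx=2.5,fy=2.5))"
```

```text
[-0.0243  0.0323  0.092 ]
([0.19, -0.4, 6.9], [0.004, 0.002, -0.0])
```

View pics/w2.png

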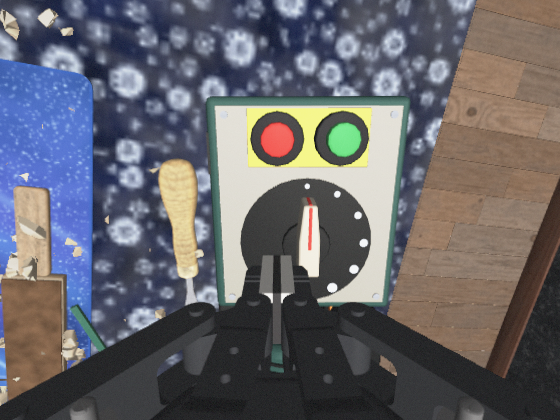

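View pics/s2.png

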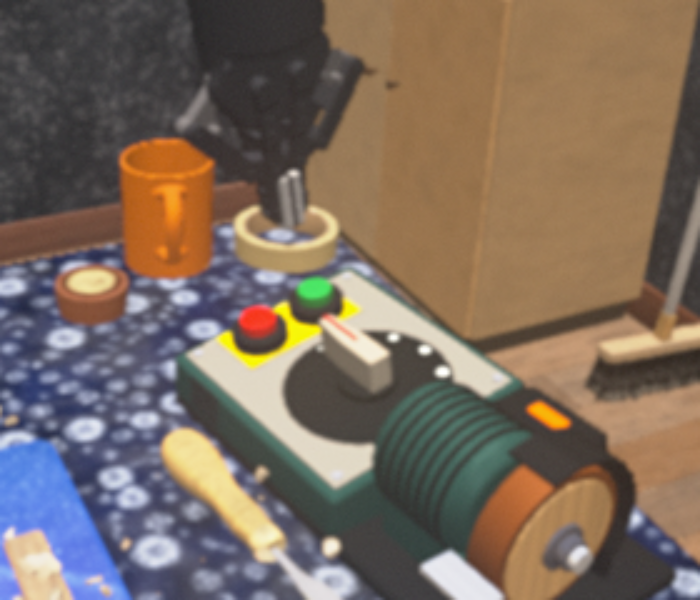

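{"fn": "step_arm", "kwargs": {"deltas": [[0,[0.2,-0.4,3.5],[0,0,0]],[0,[0.2,-0.4,5.5],[0,0,0]],[0,[0.2,-0.4,6.9],[0,0,0]],[0,[0.2,-0.4,6.9],[0,0,0]],[0,[0.2,-0.4,6.9],[0,0,0]]]}}

```text
time_s: 4.22
ee_pos: [0.4045, -0.0601, 0.0818]
eef_rot: [[-0.159, 0.972, 0.172], [0.987, 0.157, 0.027], [-0.0, 0.174, -0.985]]
force: [1.0, 0.5, -0.8]
grip_width: 0.002
```

```bash
python3 -c "
from plan import *
o=get_obs();print(local(o))
c=camera('wrist');cv2.imwrite('pics/w3.png',cv2.resize(c['color'][60:340,140:460,::-1],None,fx=2,fy=2));c=camera('side');
cv2.imwrite('pics/s3.png',cv2.resize(c['color'][100:340,180:460,::-1],None,fx=2.5,fy=2.5))
for t in (8,16,24,27): print(t,delta(*push(np.radians(t),.014)))"
```

```text
[-0.0295  0.0352  0.0217]
8 ([0.07, 1.98, -0.04], [0.003, 0.001, 0.141])
16 ([0.17, 2.49, -0.04], [0.003, 0.001, 0.28])
24 ([0.19, 3.0, -0.04], [0.003, 0.001, 0.42])
27 ([0.18, 3.19, -0.04], [0.003, 0.001, 0.472])
```

View pics/w3.png

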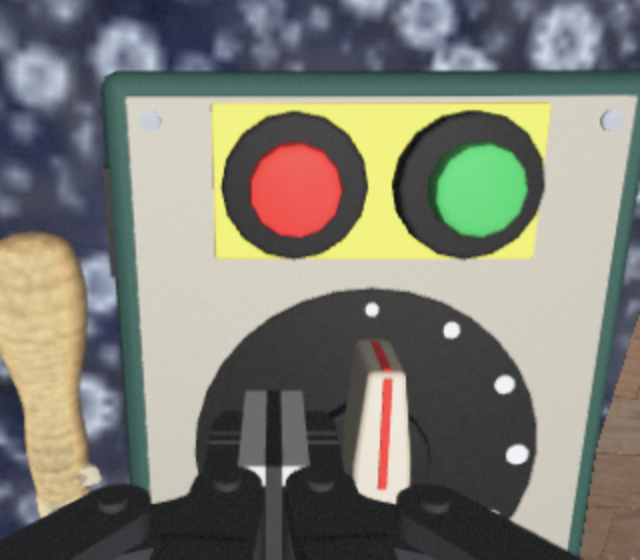

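View pics/s3.png

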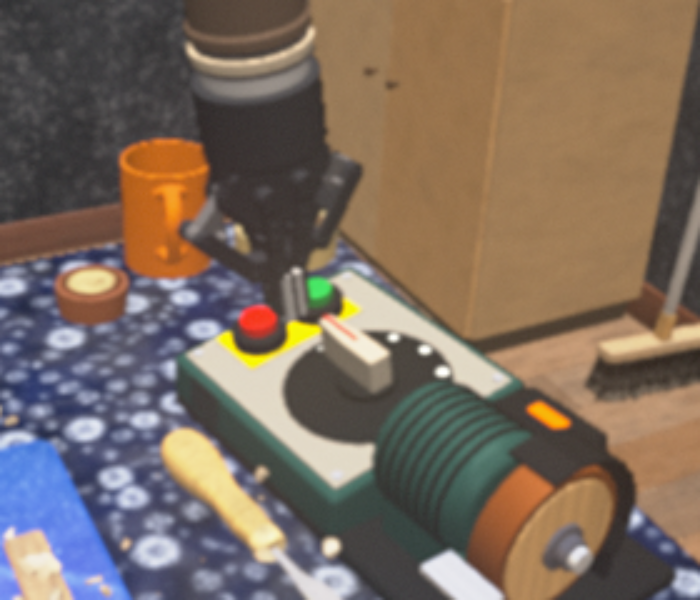

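```bash
python3 -c "
from plan import *
o=get_obs()
w=camera('wrist');s=camera('side')
for x in (.011,0,-.011):
  for z in (.008,0,-.01,-.02,-.03):
    P=o['ee_pos']+o['eef_rot']@np.array([x,0,z])
    a=proj(w,P,o)[0];b=proj(s,P)[0]
    print(x,z,((a-[140,60])*2).round(),((b-[180,100])*2.5).round())
cv2.imwrite('pics/s4.png',cv2.resize(s['color'][190:250,270:345,::-1],None,fx=8,fy=8,interpolation=cv2.INTER_CUBIC))
c=camera('scene');cv2.imwrite('pics/c4.png',cv2.resize(c['color'][100:240,240:400,::-1],None,fx=4,fy=4,interpolation=cv2.INTER_CUBIC))
"
```

```text
0.011 0.008 [277. 336.] [286. 350.]
0.011 0 [277. 345.] [284. 340.]
0.011 -0.01 [277. 359.] [283. 329.]
0.011 -0.02 [277. 373.] [281. 317.]
0.011 -0.03 [278. 390.] [279. 305.]
0 0.008 [277. 371.] [295. 357.]
0 0 [277. 381.] [294. 348.]
0 -0.01 [277. 396.] [292. 336.]
0 -0.02 [277. 413.] [290. 324.]
0 -0.03 [278. 431.] [289. 312.]
-0.011 0.008 [277. 404.] [305. 365.]
-0.011 0 [277. 416.] [304. 356.]
-0.011 -0.01 [277. 433.] [302. 344.]
-0.011 -0.02 [277. 451.] [300. 332.]
-0.011 -0.03 [278. 472.] [299. 320.]
```

View pics/s4.png

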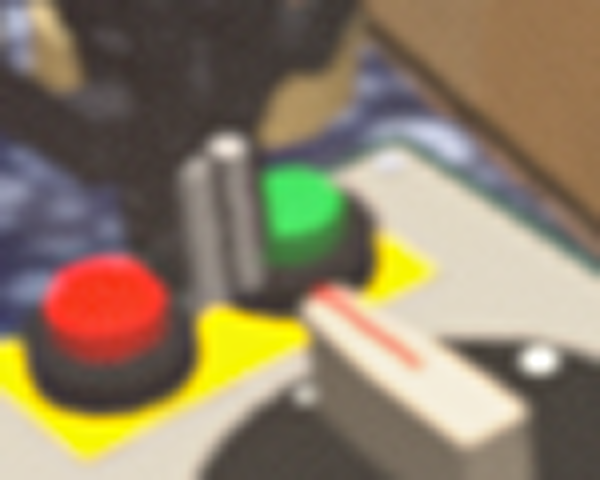

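View pics/c4.png

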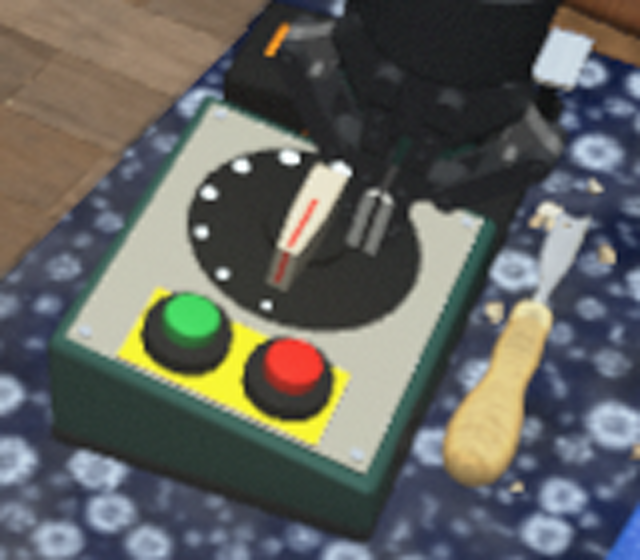

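```bash
python3 -c "
from plan import *
o=get_obs()
w=camera('wrist');c=camera('scene')
for x in (.011,-.011):
  for y in (-.008,.008):
   for z in (.008,-.01,-.02,-.03,-.04):
    P=o['ee_pos']+o['eef_rot']@np.array([x,y,z])
    print(x,y,z,((proj(c,P)[0]-[240,100])*4).round())
cv2.imwrite('pics/w5.png',cv2.resize(w['color'][220:360,190:360,::-1],None,fx=4,fy=4,interpolation=cv2.INTER_CUBIC))
for n,q in dict(start=[.023,.0885,.02],tip=[0,.043,.034]).items(): print(n,((proj(c,C+R@q)[0]-[240,100])*4).round())
"
```

```text
0.011 -0.008 0.008 [350. 314.]
0.011 -0.008 -0.01 [360. 289.]
0.011 -0.008 -0.02 [366. 274.]
0.011 -0.008 -0.03 [372. 260.]
0.011 -0.008 -0.04 [378. 245.]
0.011 0.008 0.008 [319. 300.]
0.011 0.008 -0.01 [328. 274.]
0.011 0.008 -0.02 [333. 260.]
0.011 0.008 -0.03 [339. 245.]
0.011 0.008 -0.04 [344. 230.]
-0.011 -0.008 0.008 [366. 282.]
-0.011 -0.008 -0.01 [376. 257.]
-0.011 -0.008 -0.02 [382. 243.]
-0.011 -0.008 -0.03 [388. 228.]
-0.011 -0.008 -0.04 [394. 213.]
-0.011 0.008 0.008 [335. 268.]
-0.011 0.008 -0.01 [344. 243.]
-0.011 0.008 -0.02 [350. 228.]
-0.011 0.008 -0.03 [355. 213.]
-0.011 0.008 -0.04 [361. 198.]
start [196. 313.]
tip [287. 248.]
```

View pics/w5.png

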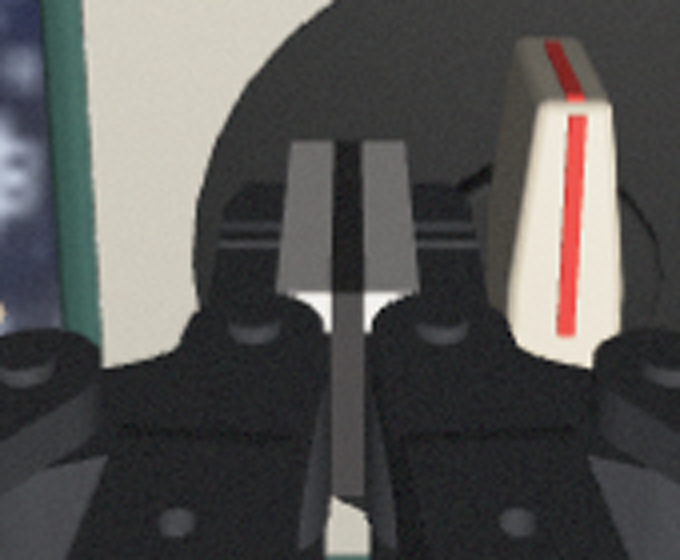

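All three views put the fingertips about 30 mm behind the TCP, not 8 mm ahead of it. So the tips are hovering about 50 mm above the panel. I'll lower in stages, a bit farther from the handle, and watch.

{"fn": "step_arm", "kwargs": {"deltas": [[0,[0,-0.8,0.5],[0,0,0]],[0,[0,-0.8,1.2],[0,0,0]],[0,[0,-0.8,2.0],[0,0,0]],[0,[0,-0.8,2.0],[0,0,0]],[0,[0,-0.8,2.0],[0,0,0]]]}}

```text
time_s: 4.98
ee_pos: [0.3973, -0.0602, 0.0587]
eef_rot: [[-0.159, 0.973, 0.169], [0.987, 0.156, 0.028], [0.001, 0.171, -0.985]]
force: [0.4, -0.4, 0.5]
grip_width: -0.005
```

```bash
cat > look.py <<'E'
from plan import *
import sys
n=sys.argv[1]
o=get_obs();print(o['time_s'],local(o),o['force'].round(2))
w=camera('wrist');s=camera('side');c=camera('scene')
A=cv2.resize(w['color'][80:320,150:430,::-1],(700,600))
B=cv2.resize(s['color'][180:270,260:365,::-1],(350,300),interpolation=cv2.INTER_CUBIC)
D=cv2.resize(c['color'][120:210,265:370,::-1],(350,300),interpolation=cv2.INTER_CUBIC)
cv2.imwrite(f'pics/l{n}.png',cv2.resize(np.hstack([A,np.vstack([B,D])]),(800,457)))
E
python3 look.py 1
```

```text
4.9833 [-0.0405  0.0363  0.0002] [ 0.45 -0.36  0.53]
```

View pics/l1.png

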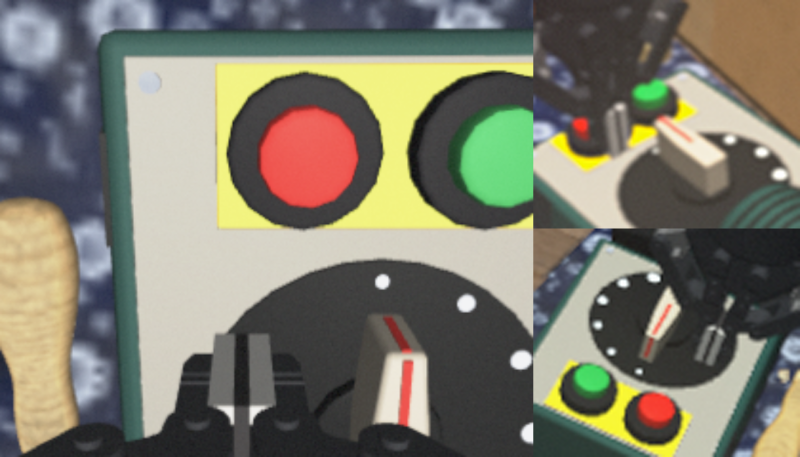

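```bash
python3 -c "
from plan import *
s=camera('side');c=camera('scene')
B=cv2.resize(s['color'][185:260,265:331,::-1],None,fx=6,fy=8,interpolation=cv2.INTER_CUBIC)
D=cv2.resize(c['color'][120:195,310:376,::-1],None,fx=6,fy=8,interpolation=cv2.INTER_CUBIC)
A=np.hstack([B,D]).astype(float);A=(255*(A/255)**.5).clip(0,255);cv2.imwrite('pics/z1.png',A)
"
```

```text
[ WARN:0@1.654] global loadsave.cpp:1063 imwrite_ Unsupported depth image for selected encoder is fallbacked to CV_8U.
```

View pics/z1.png

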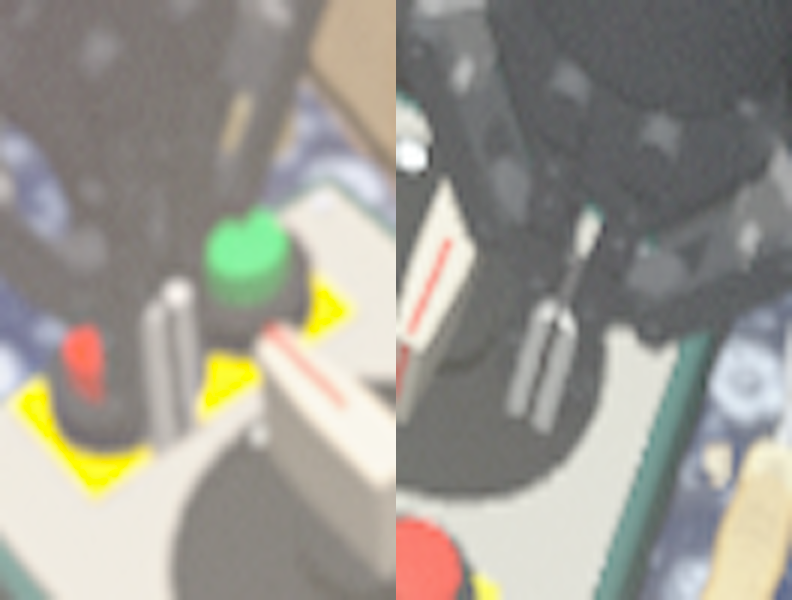

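{"fn": "step_arm", "kwargs": {"deltas": [[0,[0,0,0.4],[0,0,0]],[0,[0,0.6,0.7],[0,0,0]],[0,[0,1.2,0.7],[0,0,0]],[0,[0,1.8,0.7],[0,0,0]],[0,[0,1.8,0.7],[0,0,0]]]}}

```text
time_s: 5.65
ee_pos: [0.4193, -0.0577, 0.0568]
eef_rot: [[-0.159, 0.972, 0.174], [0.987, 0.157, 0.027], [-0.001, 0.176, -0.984]]
force: [1.0, -0.3, 0.9]
grip_width: -0.001
```

```bash
python3 look.py 2
```

```text
5.65 [-0.0191  0.0352 -0.0055] [ 1.05 -0.29  0.92]
```

View pics/l2.png

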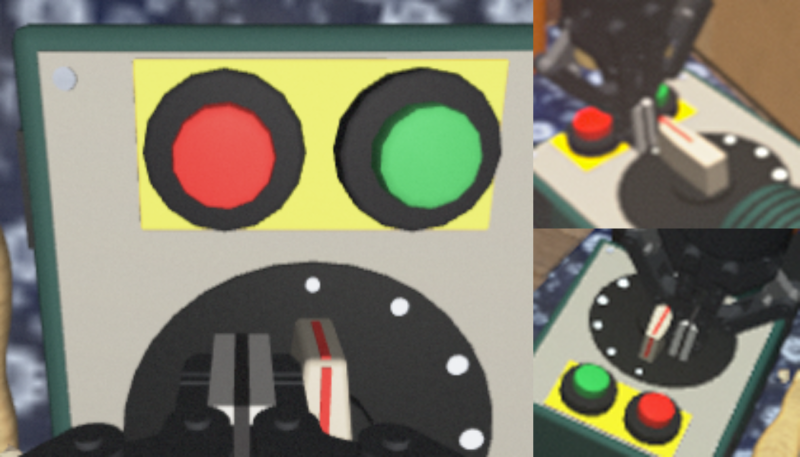

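{"fn": "step_arm", "kwargs": {"deltas": [[0,[0,0.3,0],[0,0,0]],[0,[0,0.7,0],[0,0,0]],[0,[0,0.7,0],[0,0,0]],[0,[0,0.7,0],[0,0,0]]]}}

```text
time_s: 6.13
ee_pos: [0.4234, -0.0562, 0.0571]
eef_rot: [[-0.159, 0.972, 0.17], [0.987, 0.157, 0.028], [0.001, 0.173, -0.985]]
force: [-1.4, -0.2, 2.9]
grip_width: 0.004
```

```bash
python3 look.py 3
```

```text
6.1333 [-0.0148  0.0361 -0.0059] [-1.36 -0.19  2.94]
```

View pics/l3.png

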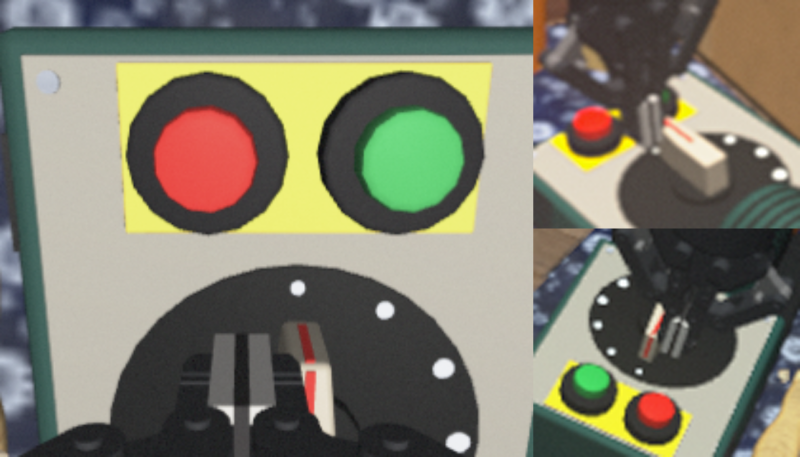

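{"fn": "step_arm", "kwargs": {"deltas": [[0,[0,0,-0.3],[0,0,0]],[0,[0.1,0.3,-0.3],[0,0,0.09]],[0,[0.15,0.6,-0.3],[0,0,0.18]],[0,[0.2,0.85,-0.3],[0,0,0.25]],[0,[0.2,1.1,-0.3],[0,0,0.31]],[0,[0.2,1.1,-0.3],[0,0,0.31]]]}}

```text
time_s: 6.78
ee_pos: [0.4287, -0.052, 0.0602]
eef_rot: [[0.146, 0.976, 0.161], [0.988, -0.153, 0.029], [0.053, 0.155, -0.987]]
force: [-9.2, -1.1, 2.7]
grip_width: -0.005
```

```bash
python3 look.py 4
```

```text
6.7833 [-0.0084  0.0394 -0.0039] [-9.21 -1.1   2.72]
```

View pics/l4.png

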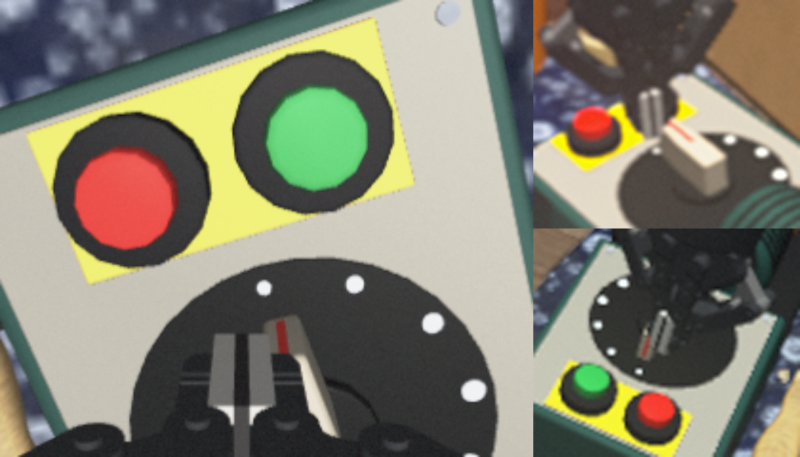

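{"fn": "step_arm", "kwargs": {"deltas": [[0,[0.05,0.2,0],[0,0,0]],[0,[0.1,0.4,0],[0,0,0.0]],[0,[0.1,0.4,0],[0,0,0]]]}}

```text
time_s: 7.18
ee_pos: [0.4357, -0.0517, 0.0618]
eef_rot: [[0.146, 0.975, 0.168], [0.988, -0.153, 0.029], [0.054, 0.162, -0.985]]
force: [-0.9, 1.0, -1.2]
grip_width: 0.002
```

```bash
python3 look.py 5
```

```text
7.1833 [-0.0013  0.0386 -0.0035] [-0.92  1.05 -1.16]
```

View pics/l5.png

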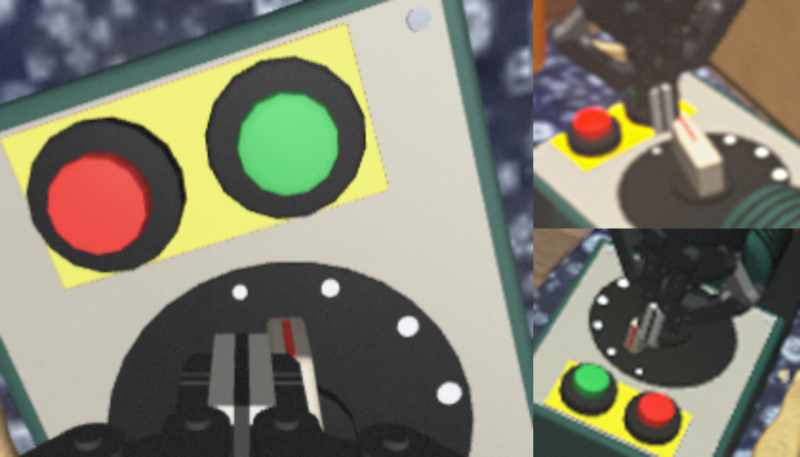

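```bash
cat > ang.py <<'E'
from plan import *
import sys
n=sys.argv[1]
o=get_obs();print(o['time_s'],local(o),o['force'].round(2))
out=[]
for nm in ('wrist','side','scene'):
    c=camera(nm); img=cv2.resize(c['color'][:,:,::-1],None,fx=4,fy=4,interpolation=cv2.INTER_CUBIC)
    # red pixels on the handle
    for r in tip_of(c,'selector_tip')[:1]: print(nm,'tip',np.round(r['xy'],1),round(r['score'],2),[ (a,proj(c,C+R@np.array([.036*np.sin(np.radians(a)),.036*np.cos(np.radians(a)),.022]),o)[0].round(1).tolist()) for a in map(int,sys.argv[2:])])
    for a in map(int,sys.argv[2:]):
        t=np.radians(a);s,k=np.sin(t),np.cos(t)
        pts=[]
        for rr,w in ((-.017,-.0085),(-.017,.0085),(0,.0085),(.043,.0055),(.043,-.0055),(0,-.0085)):
            pts.append(C+R@np.array([rr*s+w*k,rr*k-w*s,.034]))
        q=(proj(c,np.array(pts),o)*4).round().astype(int)
        cv2.polylines(img,[q],True,(255,0,255) if a==int(sys.argv[2]) else (0,255,255),1)
    ctr=(proj(c,C+R@np.array([0,.01,.03]),o)[0]*4).astype(int)
    h=160 if nm!='wrist' else 300
    x0=max(0,min(ctr[0]-h,2240-2*h));y0=max(0,min(ctr[1]-h,1680-2*h))
    out.append(cv2.resize(img[y0:y0+2*h,x0:x0+2*h],(400,400) if nm!='wrist' else (400,400)))
cv2.imwrite(f'pics/a{n}.png',np.hstack(out[:2]) if False else cv2.resize(np.hstack(out),(800,267)) if len(sys.argv)<0 else np.hstack(out[1:]))
E
python3 ang.py 1 30 18
```

```text
7.3333 [ 0.0016  0.0371 -0.0026] [ 0.    0.26 -0.43]
wrist tip [304.5 266.5] 0.65 [(30, [314.4, 271.1]), (18, [299.5, 269.6])]
side tip [325.1 227.5] 0.87 [(30, [321.0, 228.5]), (18, [316.7, 229.4])]
scene tip [303.1 159.6] 0.52 [(30, [303.7, 158.1]), (18, [306.5, 160.7])]
```

View pics/a1.png

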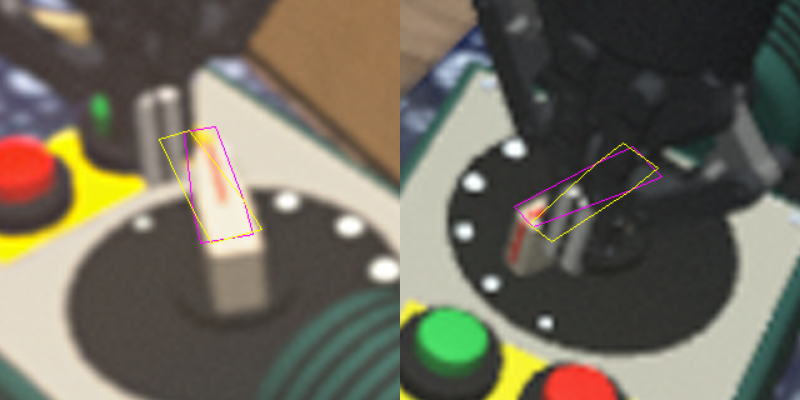

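```bash
python3 -c "
from plan import *
for t in (30,38,44,48,52): print(t,delta(*push(np.radians(t),.014,-.004,.034)))"
```

```text
30 ([0.03, 0.36, 0.14], [0.001, -0.0, 0.214])
38 ([0.08, 0.87, 0.14], [0.001, -0.0, 0.354])
44 ([0.08, 1.25, 0.14], [0.001, -0.0, 0.458])
48 ([0.05, 1.51, 0.14], [0.001, -0.0, 0.528])
52 ([0.01, 1.76, 0.14], [0.001, -0.0, 0.598])
```

{"fn": "step_arm", "kwargs": {"deltas": [[0,[0,0.1,0.05],[0,0,0.11]],[0,[0.05,0.4,0.05],[0,0,0.21]],[0,[0.1,0.65,0.05],[0,0,0.3]],[0,[0.1,0.9,0.05],[0,0,0.36]],[0,[0.1,1.2,0.05],[0,0,0.45]],[0,[0.05,1.5,0.05],[0,0,0.53]],[0,[0,1.75,0.05],[0,0,0.6]],[0,[0,1.75,0.05],[0,0,0.6]],[0,[0,1.75,0.05],[0,0,0.6]]]}}

```text
time_s: 8.38
ee_pos: [0.4495, -0.0517, 0.0633]
eef_rot: [[0.672, 0.723, 0.16], [0.729, -0.684, 0.034], [0.134, 0.093, -0.987]]
force: [-8.1, 7.9, 6.3]
grip_width: 0.0
```

```bash
python3 ang.py 2 60 45;  python3 -c "
from plan import *
for t in (52,56,60,68,74,78,82): print(t,delta(*push(np.radians(t),.014,-.004,.034)))"
```

```text
8.3833 [ 0.0124  0.0364 -0.0044] [-8.13  7.9   6.26]
wrist tip [302.1 263.5] 0.75 [(60, [332.7, 263.5]), (45, [313.4, 263.3])]
side tip [323.1 227.5] 0.77 [(60, [331.9, 228.6]), (45, [326.5, 228.1])]
scene tip [301.9 156.3] 0.68 [(60, [299.9, 150.7]), (45, [301.2, 154.5])]
52 ([0.19, 0.71, -0.05], [-0.013, 0.003, -0.003])
56 ([0.28, 0.95, -0.05], [-0.013, 0.004, 0.067])
60 ([0.35, 1.2, -0.05], [-0.013, 0.004, 0.136])
68 ([0.44, 1.7, -0.06], [-0.012, 0.005, 0.276])
74 ([0.47, 2.09, -0.06], [-0.012, 0.006, 0.381])
78 ([0.46, 2.34, -0.07], [-0.012, 0.006, 0.451])
82 ([0.44, 2.6, -0.07], [-0.012, 0.006, 0.52])
```

View pics/a2.png

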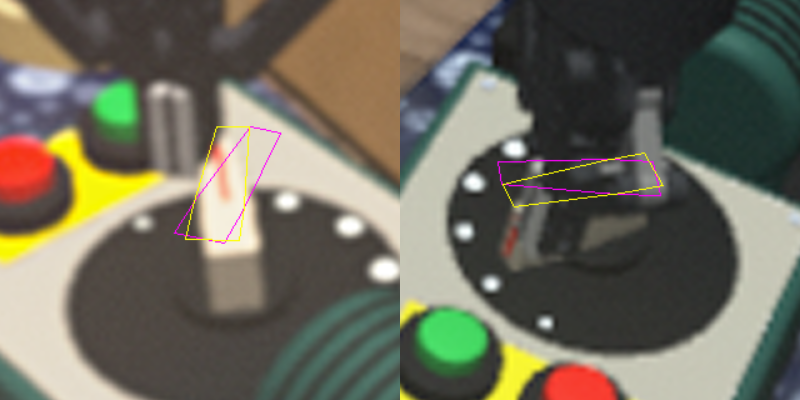

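{"fn": "step_arm", "kwargs": {"deltas": [[0,[0,0,-0.2],[0,0,0]],[0,[0,0.15,-0.2],[0,0,0]],[0,[0,0.3,-0.2],[0,0,0]],[0,[0,0.3,-0.2],[0,0,0]]]}}

```text
time_s: 9.02
ee_pos: [0.4491, -0.0521, 0.0641]
eef_rot: [[0.673, 0.723, 0.155], [0.728, -0.685, 0.038], [0.134, 0.088, -0.987]]
force: [-7.0, 13.3, 2.7]
grip_width: -0.003
```

```bash
python3 ang.py 3 60 45;  python3 -c "
from plan import *
for t in (52,56,60,68,74,78,82): print(t,delta(*push(np.radians(t),.014,-.002,.034)))"
```

```text
9.0167 [ 0.0121  0.0361 -0.0035] [-7.05 13.29  2.68]
wrist tip [303.3 261. ] 0.57 [(60, [332.0, 262.1]), (45, [312.9, 261.8])]
side tip [324.7 225.9] 0.74 [(60, [331.9, 228.6]), (45, [326.5, 228.1])]
scene tip [302.7 157.4] 0.46 [(60, [299.9, 150.7]), (45, [301.2, 154.5])]
52 ([0.23, 0.7, -0.17], [-0.018, 0.004, -0.004])
56 ([0.32, 0.94, -0.17], [-0.018, 0.004, 0.066])
60 ([0.39, 1.18, -0.18], [-0.018, 0.005, 0.135])
68 ([0.49, 1.69, -0.19], [-0.018, 0.006, 0.275])
74 ([0.51, 2.07, -0.19], [-0.017, 0.007, 0.38])
78 ([0.5, 2.33, -0.2], [-0.017, 0.008, 0.45])
82 ([0.48, 2.58, -0.2], [-0.017, 0.008, 0.519])
```

View pics/a3.png

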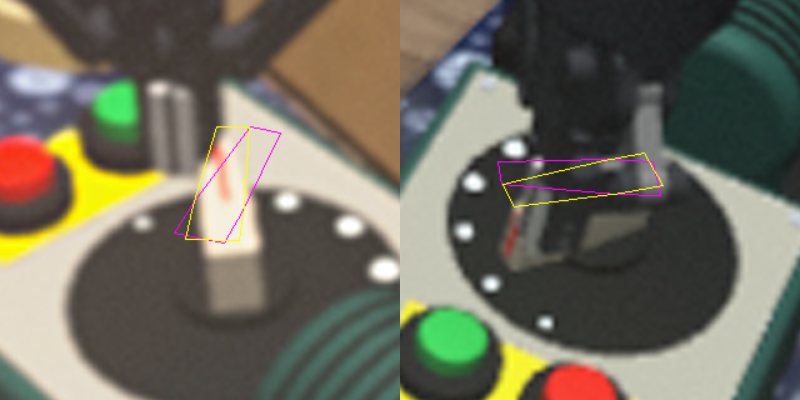

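```bash
python3 -c "
from plan import *
w=camera('wrist');c=camera('scene');s=camera('side')
A=cv2.resize(w['color'][200:350,190:390,::-1],(800,600),interpolation=cv2.INTER_CUBIC)
cv2.imwrite('pics/z2.png',(255*(A/255)**.6).astype(np.uint8))
B=np.hstack([cv2.resize(q['color'][y:y+60,x:x+40,::-1],(400,600),interpolation=cv2.INTER_CUBIC) for q,x,y in ((s,300,190),(c,288,125))])
cv2.imwrite('pics/z3.png',(255*(B/255)**.6).astype(np.uint8))
"
```

```text
(no output)
```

View pics/z2.png

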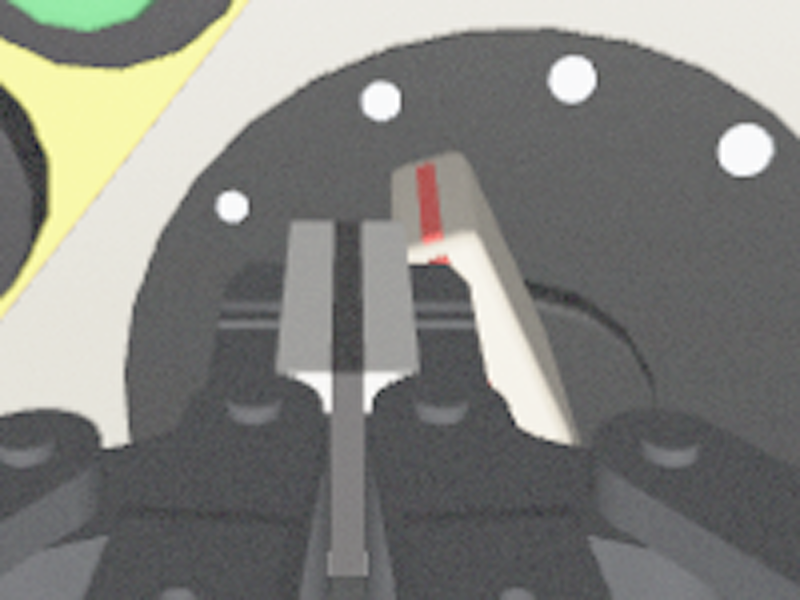

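View pics/z3.png

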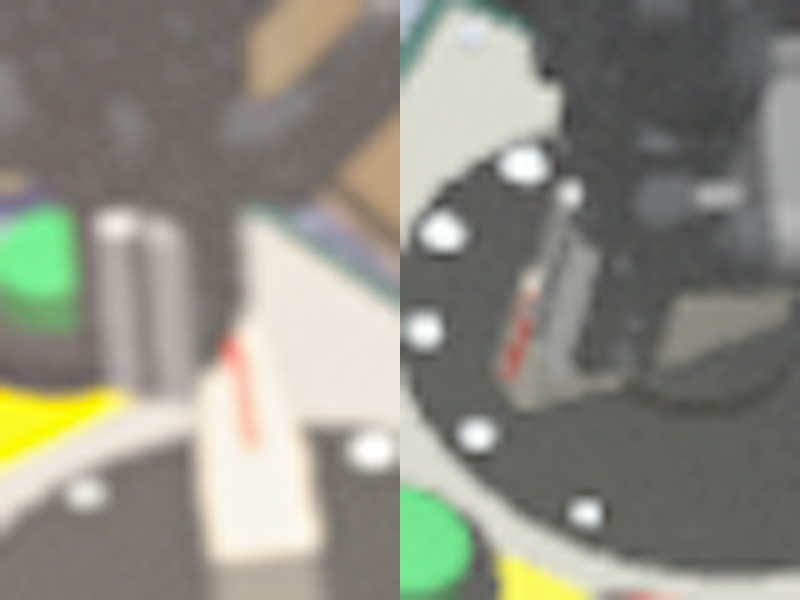

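{"fn": "step_arm", "kwargs": {"deltas": [[0,[0,0,-0.1],[0,0,-0.1]],[0,[0,0.1,-0.1],[0,0,-0.14]],[0,[0,0.2,-0.1],[0,0,-0.14]],[0,[0,0.2,-0.1],[0,0,-0.14]]]}}

```text
time_s: 9.8
ee_pos: [0.4488, -0.053, 0.0643]
eef_rot: [[0.565, 0.811, 0.152], [0.816, -0.576, 0.038], [0.119, 0.103, -0.988]]
force: [-8.6, 13.3, -1.1]
grip_width: 0.0
```

```bash
python3 ang.py 4 60 45;  python3 -c "
from plan import *
for t in (52,56,60,68,74,78,82): print(t,delta(*push(np.radians(t),.014,-.002,.034)))"
```

```text
9.8 [ 0.0116  0.0352 -0.0033] [-8.62 13.34 -1.05]
wrist tip [298.5 263.4] 0.95 [(60, [331.5, 267.4]), (45, [312.7, 264.7])]
side tip [324.6 228.8] 0.79 [(60, [331.9, 228.6]), (45, [326.5, 228.1])]
scene tip [304.6 158.1] 0.7 [(60, [299.9, 150.7]), (45, [301.2, 154.5])]
52 ([0.23, 0.69, -0.14], [-0.021, 0.004, 0.136])
56 ([0.28, 0.94, -0.15], [-0.021, 0.005, 0.206])
60 ([0.32, 1.19, -0.16], [-0.021, 0.005, 0.275])
68 ([0.34, 1.7, -0.17], [-0.021, 0.007, 0.415])
74 ([0.31, 2.09, -0.18], [-0.021, 0.008, 0.52])
78 ([0.27, 2.34, -0.18], [-0.02, 0.009, 0.589])
82 ([0.21, 2.59, -0.19], [-0.02, 0.009, 0.659])
```

View pics/a4.png

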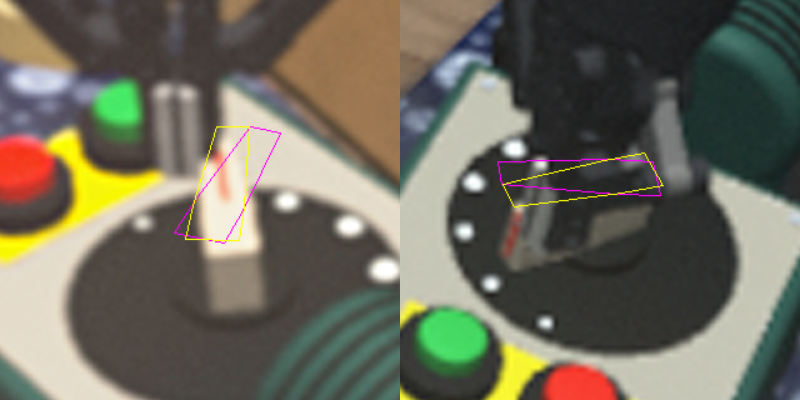

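{"fn": "step_arm", "kwargs": {"deltas": [[0,[0.3,0,0],[0,0,0]],[0,[0.4,0.15,0],[0,0,0]],[0,[0.4,0.3,0],[0,0,0]],[0,[0.4,0.3,0],[0,0,0]]]}}

```text
time_s: 10.43
ee_pos: [0.4597, -0.0558, 0.0677]
eef_rot: [[0.563, 0.809, 0.166], [0.818, -0.575, 0.03], [0.119, 0.119, -0.986]]
force: [-0.2, -0.1, -0.2]
grip_width: 0.0
```

```bash
python3 ang.py 5 60 45; python3 -c "
from plan import *
o=get_obs();print(o['joint_pos'].round(3),o['torque'].round(2),o['joint_efforts'].round(1))"
```

```text
10.4333 [ 0.0224  0.0307 -0.0017] [-0.16 -0.06 -0.18]
wrist tip [305.8 268.6] 0.84 [(60, [309.7, 273.2]), (45, [291.3, 270.7])]
side tip [334.  229.5] 0.85 [(60, [331.9, 228.6]), (45, [326.5, 228.1])]
scene tip [298.5 150.6] 0.65 [(60, [299.9, 150.7]), (45, [301.2, 154.5])]
[-0.27   0.089  2.223  0.116  0.672  0.255] [0.09 0.14 0.03] [ -0.2 -25.9 -22.    0.2  -0.7  -0. ]
```

View pics/a5.png

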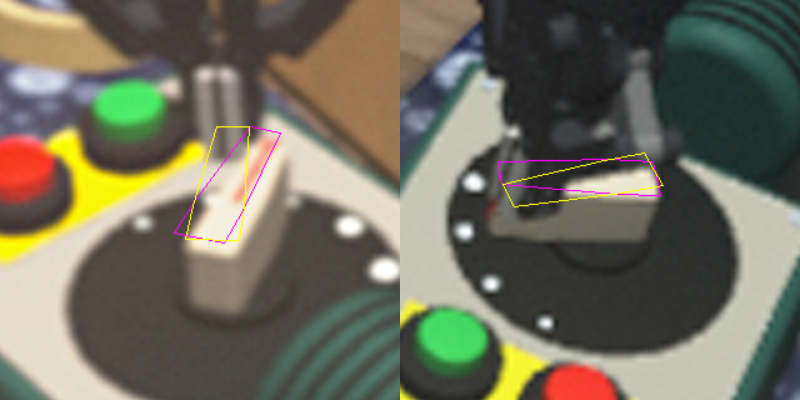

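```bash
cat > pp.py <<'E'
from plan import *
import sys
r=float(sys.argv[1]);h=float(sys.argv[2])
for a in sys.argv[3:]:
    t,tt=map(float,a.split(','))
    P,_=push(np.radians(t),.014,h,r); _,RT=push(np.radians(tt),.014,h,r); print(a,delta(P,RT))
E
python3 pp.py .037 -.002 62,55 68,62 74,66 80,70 86,74 90,76 93,78
```

```text
62,55 ([0.06, -0.1, 0.21], [0.002, -0.001, 0.19])
68,62 ([0.06, 0.31, 0.21], [0.002, -0.001, 0.312])
74,66 ([0.01, 0.72, 0.21], [0.002, -0.001, 0.382])
80,70 ([-0.07, 1.13, 0.22], [0.002, -0.001, 0.452])
86,74 ([-0.2, 1.52, 0.22], [0.001, -0.001, 0.522])
90,76 ([-0.31, 1.78, 0.22], [0.001, -0.001, 0.557])
93,78 ([-0.41, 1.96, 0.22], [0.001, -0.001, 0.592])
```

{"fn": "step_arm", "kwargs": {"deltas": [[0,[0.1,0,0.1],[0,0,0.1]],[0,[0.1,0.1,0.1],[0,0,0.2]],[0,[0.05,0.4,0.1],[0,0,0.31]],[0,[0,0.7,0.1],[0,0,0.38]],[0,[-0.05,1.1,0.1],[0,0,0.45]],[0,[-0.15,1.4,0.1],[0,0,0.5]],[0,[-0.2,1.6,0.1],[0,0,0.52]],[0,[-0.25,1.75,0.1],[0,0,0.55]],[0,[-0.25,1.75,0.1],[0,0,0.55]]]}}

```text
time_s: 11.48
ee_pos: [0.4767, -0.0699, 0.0711]
eef_rot: [[0.902, 0.395, 0.173], [0.397, -0.918, 0.026], [0.17, 0.045, -0.984]]
force: [-0.3, -0.7, 0.2]
grip_width: -0.004
```

```bash
python3 ang.py 6 90 75; python3 -c "
from plan import *
o=get_obs();print(o['joint_pos'].round(3),o['torque'].round(2),o['joint_efforts'].round(1))"
```

```text
11.4833 [ 0.0373  0.0142 -0.0009] [-0.25 -0.65  0.18]
wrist tip [308.6 268.6] 0.66 [(90, [306.0, 273.7]), (75, [287.7, 271.7])]
side tip [341.5 233. ] 0.9 [(90, [341.0, 232.2]), (75, [336.8, 230.0])]
scene tip [301.4 143.9] 0.6 [(90, [301.1, 143.7]), (75, [299.8, 147.0])]
[-0.29   0.116  2.192  0.12   0.68   0.783] [-0.05  0.1  -0.03] [ -0.  -27.1 -21.9   0.2  -0.6  -0. ]
```

View pics/a6.png

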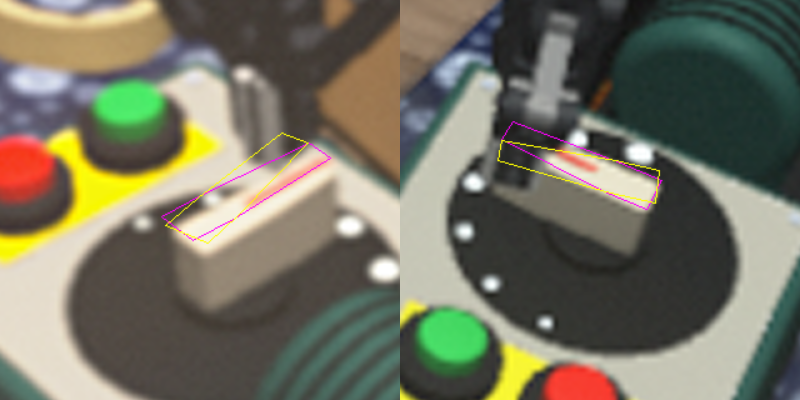

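```bash
python3 pp.py .037 -.001 92,80 98,90 104,95 110,100 115,104 118,106 120,108
```

```text
92,80 ([0.07, 0.26, -0.04], [-0.0, 0.0, 0.077])
98,90 ([0.08, 0.68, -0.04], [-0.0, 0.0, 0.251])
104,95 ([0.05, 1.09, -0.04], [-0.0, 0.0, 0.339])
110,100 ([-0.03, 1.5, -0.04], [0.0, 0.0, 0.426])
115,104 ([-0.13, 1.83, -0.04], [0.0, 0.0, 0.496])
118,106 ([-0.2, 2.02, -0.04], [0.0, 0.0, 0.531])
120,108 ([-0.25, 2.15, -0.04], [0.0, 0.0, 0.566])
```

{"fn": "step_arm", "kwargs": {"deltas": [[0,[0.05,0.15,0],[0,0,0.1]],[0,[0.1,0.4,0],[0,0,0.2]],[0,[0.1,0.7,0],[0,0,0.27]],[0,[0.05,1.0,0],[0,0,0.34]],[0,[0,1.3,0],[0,0,0.4]],[0,[-0.05,1.6,0],[0,0,0.45]],[0,[-0.1,1.8,0],[0,0,0.5]],[0,[-0.15,1.95,0],[0,0,0.53]],[0,[-0.15,1.95,0],[0,0,0.53]]]}}

```text
time_s: 12.53
ee_pos: [0.4821, -0.0876, 0.0711]
eef_rot: [[0.978, -0.115, 0.172], [-0.122, -0.992, 0.027], [0.167, -0.048, -0.985]]
force: [-0.2, -0.4, -0.1]
grip_width: 0.0
```

```bash
python3 ang.py 7 120 105
```

```text
12.5333 [ 0.0398 -0.0042 -0.0014] [-0.15 -0.42 -0.14]
wrist tip [308.8 265.1] 0.89 [(120, [309.2, 272.3]), (105, [290.8, 270.4])]
side tip [347.9 238.8] 0.79 [(120, [345.8, 238.4]), (105, [344.0, 235.0])]
scene tip [308.6 139.7] 0.68 [(120, [306.8, 138.8]), (105, [303.5, 140.9])]
```

View pics/a7.png

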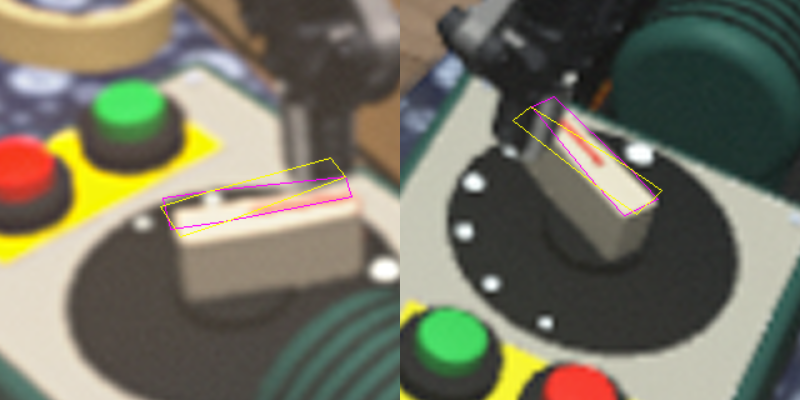

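{"fn": "step_arm", "kwargs": {"deltas": [[0,[0,-0.8,0],[0,0,0]],[0,[0,-1.6,0],[0,0,0]],[0,[0,-1.6,-3],[0,0,0]],[0,[0,-1.6,-6.5],[0,0,0]],[0,[0,-1.6,-10],[0,0,0]],[0,[0,-1.6,-12],[0,0,0]],[0,[0,-1.6,-12],[0,0,0]],[0,[0,-1.6,-12],[0,0,0]]]}}

```text
time_s: 13.5
ee_pos: [0.4642, -0.0747, 0.1916]
eef_rot: [[0.978, -0.115, 0.175], [-0.121, -0.992, 0.027], [0.17, -0.047, -0.984]]
force: [0.0, -0.3, -0.5]
grip_width: 0.0
```

```bash
sed -i 's/np.hstack(out\[1:\])/np.hstack([cv2.resize(x,(266,266)) for x in out])/' ang.py; python3 ang.py 8 120 105; python3 -c "
from plan import *
o=get_obs();w=camera('wrist');save(w,'w8');
for q in ('start_top','stop_top','dial_centre'):
  r=tip_of(w,q)
  print(q,r and (np.round(r[0]['xy'],1),r[0]['score']),[proj(w,C+R@np.array(p),o)[0].round(1).tolist() for p in ([.023,.0885,.02],[-.027,.0885,.02],[0,0,0])])
"
```

```text
13.5 [0.0453 0.0114 0.12  ] [ 0.   -0.28 -0.51]
wrist tip [314.3 207.1] 0.72 [(120, [314.6, 208.3]), (105, [303.9, 207.1])]
side tip [348.2 241.1] 0.65 [(120, [345.8, 238.4]), (105, [344.0, 235.0])]
scene tip [305.8 140. ] 0.77 [(120, [306.8, 138.8]), (105, [303.5, 140.9])]
start_top (array([199.3, 243.2]), 0.57) [[201.2, 244.9], [219.4, 292.6], [302.0, 234.5]]
stop_top (array([221.8, 290. ]), 0.89) [[201.2, 244.9], [219.4, 292.6], [302.0, 234.5]]
dial_centre (array([300.6, 233.5]), 0.84) [[201.2, 244.9], [219.4, 292.6], [302.0, 234.5]]
```

View pics/a8.png

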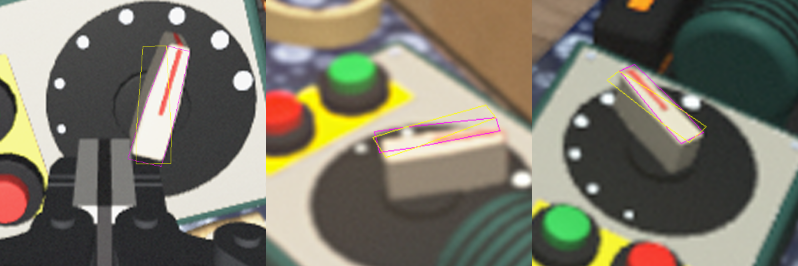

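View pics/w8.png

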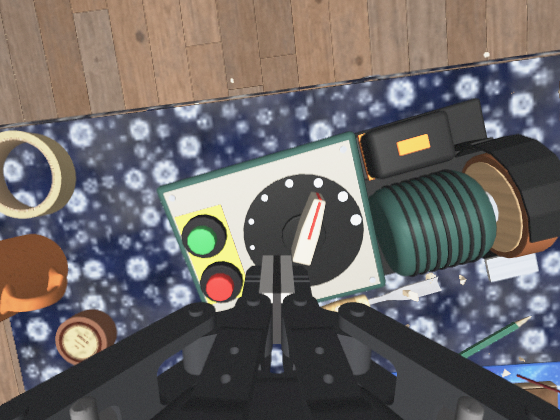

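The handle rests at the fifth dot and the 120° outline fits in the wrist and scene views. Next is the start button.

```bash
python3 -c "
from plan import *
print(delta(*ptool([.023,.0885,.06],np.pi/2)),delta(*ptool([.023,.0885,.01],np.pi/2)))"
```

```text
([-4.09, -6.84, 5.8], [-0.001, 0.001, -0.279]) ([-4.08, -6.84, 10.8], [-0.001, 0.001, -0.279])
```

{"fn": "step_arm", "kwargs": {"deltas": [[0,[-2,-3.4,0],[0,0,-0.1]],[0,[-4.1,-6.8,0],[0,0,-0.2]],[0,[-4.1,-6.8,2],[0,0,-0.279]],[0,[-4.1,-6.8,5],[0,0,-0.279]],[0,[-4.1,-6.8,8],[0,0,-0.279]],[0,[-4.1,-6.8,9.8],[0,0,-0.279]],[0,[-4.1,-6.8,9.8],[0,0,-0.279]],[0,[-4.1,-6.8,9.8],[0,0,-0.279]]]}}

```text
time_s: 14.67
ee_pos: [0.4466, 0.0004, 0.0889]
eef_rot: [[0.973, 0.159, 0.168], [0.156, -0.987, 0.028], [0.171, -0.001, -0.985]]
force: [-1.2, -0.3, 0.5]
grip_width: 0.003
```

```bash
cat > look2.py <<'E'
from plan import *
import sys
o=get_obs();print(o['time_s'],local(o),o['force'].round(2))
w=camera('wrist');s=camera('side');c=camera('scene')
A=cv2.resize(w['color'][180:360,170:410,::-1],(533,400))
out=[]
for q in (s,c):
    u,v=proj(q,C+R@np.array([.0,.08,.03]))[0].astype(int)
    out.append(cv2.resize(q['color'][v-30:v+30,u-40:u+40,::-1],(266,200),interpolation=cv2.INTER_CUBIC))
I=np.hstack([A,np.vstack(out)]);cv2.imwrite(f'pics/k{sys.argv[1]}.png',(255*(I/255)**.7).astype(np.uint8))
print(delta(*ptool([.023,.0885,-.002],np.pi/2),o=o))
E
python3 look2.py 1
```

```text
14.6667 [0.0221 0.0883 0.0198] [-1.22 -0.26  0.51]
([0.1, -0.02, 2.18], [-0.001, 0.003, 0.0])
```

View pics/k1.png

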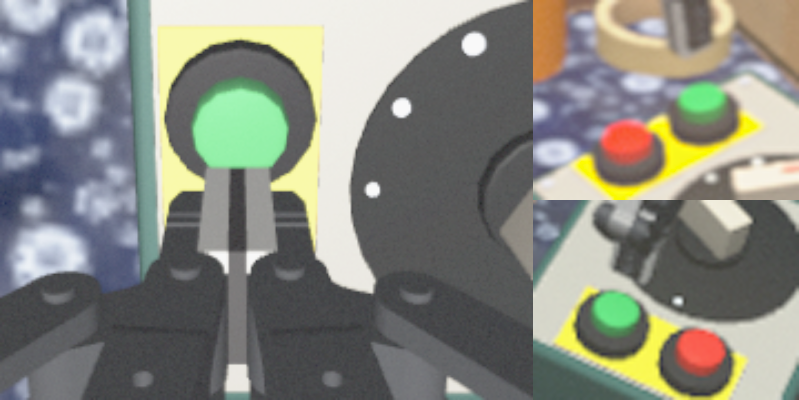

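{"fn": "step_arm", "kwargs": {"deltas": [[0,[0.1,0,0.8],[0,0,0]],[0,[0.1,0,1.6],[0,0,0]],[0,[0.1,0,2.2],[0,0,0]],[0,[0.1,0,2.2],[0,0,0]]]}}

```text
time_s: 15.15
ee_pos: [0.4513, 0.0011, 0.067]
eef_rot: [[0.973, 0.159, 0.169], [0.156, -0.987, 0.028], [0.171, -0.001, -0.985]]
force: [0.1, 0.1, -0.0]
grip_width: 0.002
```

```bash
python3 look2.py 2
```

```text
15.15 [ 0.023   0.0882 -0.0026] [ 0.14  0.13 -0.  ]
([0.0, -0.03, -0.05], [-0.001, 0.003, -0.0])
```

View pics/k2.png

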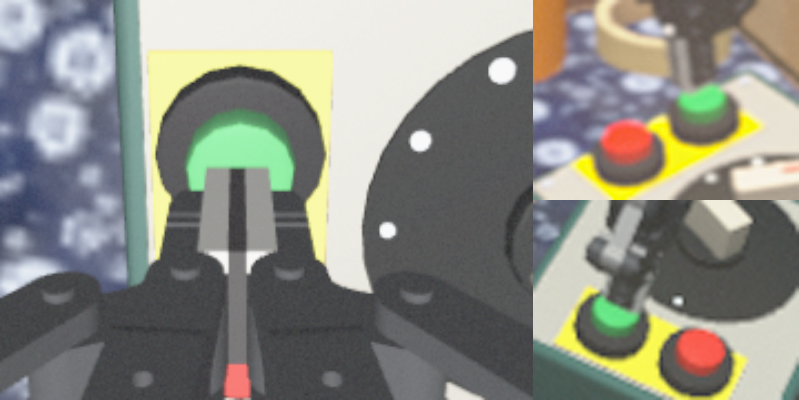

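{"fn": "step_arm", "kwargs": {"deltas": [[0,[0,0,0.5],[0,0,0]],[0,[0,0,0.9],[0,0,0]],[0,[0,0,1.2],[0,0,0]],[0,[0,0,1.2],[0,0,0]],[0,[0,0,1.2],[0,0,0]]]}}

```text
time_s: 15.72
ee_pos: [0.4547, 0.0012, 0.0566]
eef_rot: [[0.972, 0.159, 0.171], [0.156, -0.987, 0.028], [0.174, -0.0, -0.985]]
force: [-0.9, -0.5, 2.7]
grip_width: 0.003
```

```bash
python3 look2.py 3
```

```text
15.7167 [ 0.0245  0.0878 -0.0133] [-0.89 -0.52  2.69]
([-0.15, -0.07, -1.13], [-0.0, -0.0, 0.0])
```

View pics/k3.png

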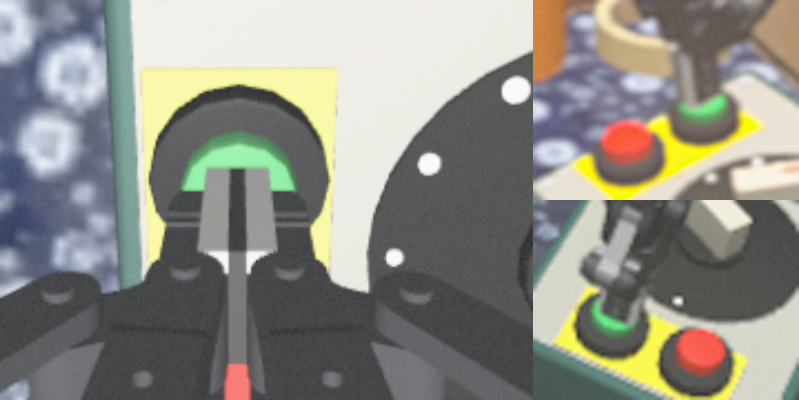

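{"fn": "step_arm", "kwargs": {"deltas": [[0,[-0.1,0,0.3],[0,0,0]],[0,[-0.1,0,0.6],[0,0,0]],[0,[-0.1,0,0.8],[0,0,0]],[0,[-0.1,0,0.8],[0,0,0]],[0,[-0.1,0,0.8],[0,0,0]]]}}

```text
time_s: 16.28
ee_pos: [0.4555, 0.0013, 0.0531]
eef_rot: [[0.972, 0.16, 0.17], [0.157, -0.987, 0.028], [0.172, -0.001, -0.985]]
force: [-21.9, 0.3, 50.9]
grip_width: -0.0
```

```bash
python3 look2.py 4
```

```text
16.2833 [ 0.0247  0.0878 -0.017 ] [-21.92   0.28  50.88]
([-0.17, -0.07, -1.5], [-0.001, 0.001, 0.002])
```

View pics/k4.png

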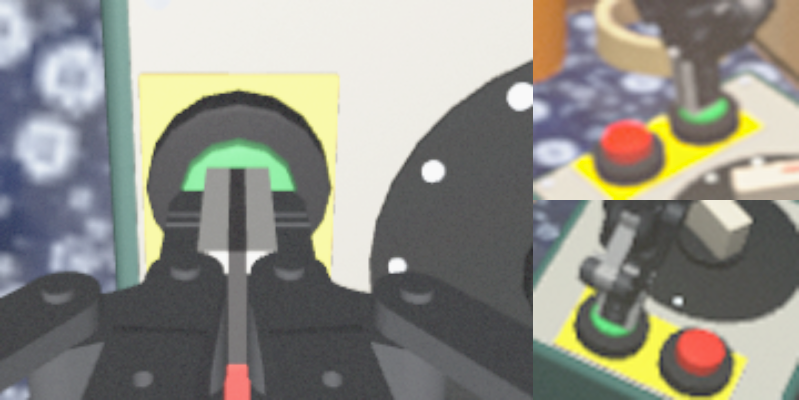

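{"fn": "step_arm", "kwargs": {"deltas": [[0,[0,0,-0.8],[0,0,0]],[0,[0,0,-1.6],[0,0,0]],[0,[0,0,-4],[0,0,0]],[0,[0,0,-8],[0,0,0]],[0,[0,0,-12],[0,0,0]],[0,[0,0,-15],[0,0,0]],[0,[0,0,-15],[0,0,0]],[0,[0,0,-15],[0,0,0]]]}}

```text
time_s: 17.1
ee_pos: [0.4303, -0.0031, 0.1979]
eef_rot: [[0.972, 0.158, 0.175], [0.156, -0.987, 0.027], [0.177, 0.001, -0.984]]
force: [-0.4, -0.3, -0.6]
grip_width: -0.005
```

```bash
python3 ang.py 9 120 105; python3 look2.py 5; python3 -c "
from h import *
save(camera('scene'),'sceneF');save(camera('wrist'),'wF')"
```

```text
17.1 [0.0246 0.0875 0.1301] [-0.42 -0.28 -0.61]
wrist tip [400.6 191.2] 0.61 [(120, [397.2, 192.4]), (105, [387.7, 188.4])]
side tip [349.6 237.6] 0.96 [(120, [345.8, 238.4]), (105, [344.0, 235.0])]
scene tip [308.8 140.5] 0.92 [(120, [306.8, 138.8]), (105, [303.5, 140.9])]
17.4 [0.0216 0.0884 0.1268] [-1.16 -0.06 -0.12]
([0.2, 0.0, 12.87], [-0.001, 0.004, -0.0])
```

View pics/a9.png

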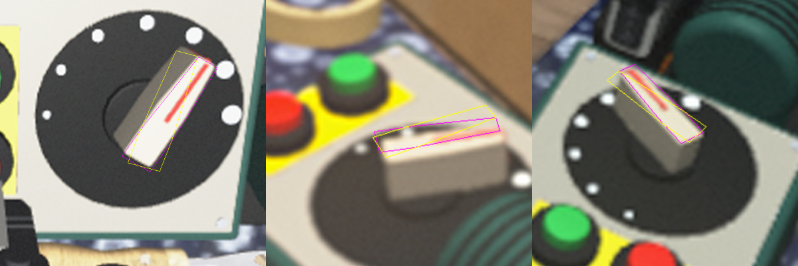

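View pics/sceneF.png

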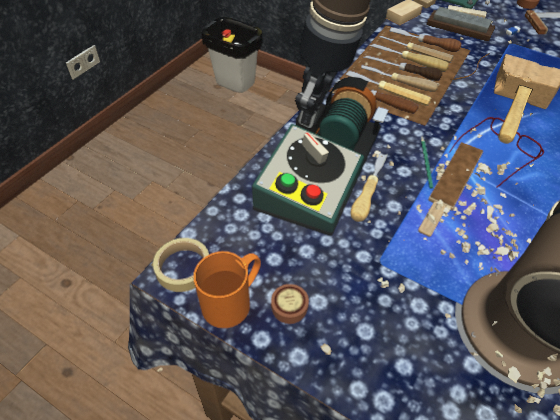

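View pics/k5.png

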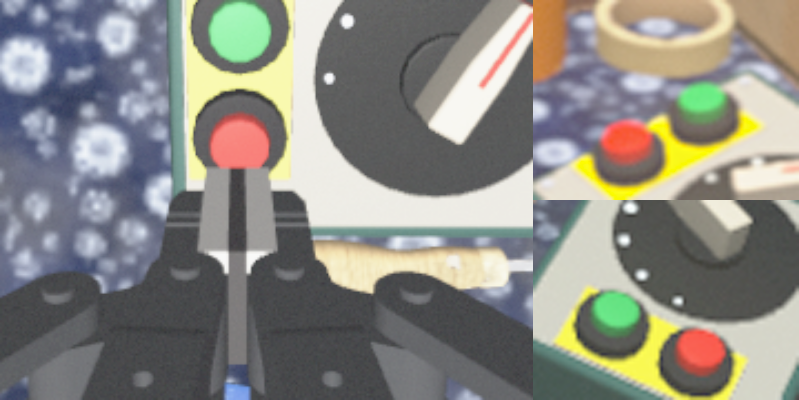

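```bash
python3 -c "
from workcell import *
print(finish_job())"
```

```text
the job is handed in; nothing more can be done
None
```

I pushed the selector from the first dot to the fifth with the closed fingertips, one click at a time. Then I pressed the green start button until it bottomed, let it go, backed off and handed the job in at about 17.5 s.

**Last checks**
- **Selector:** in the wrist view, the handle matches the outline expected at the fifth dot (120°). The side and scene views agree to within a few pixels.
- **Buttons:** green looks out again. Red was never touched.
- **Loose things:** the gouge, tin, mug and roll of tape look unmoved in the last scene picture.
- **Contact:** at the end the robot touched nothing, with about 1 N of force reading noise.

**What disagreed or went less cleanly**
- **Fingertip position:** the pictures showed the fingertips about 30 mm behind the TCP, not 8 mm ahead of it as described. I worked from what the pictures showed.
- **Second click:** it took several pushes, with up to about 16 N at the wrist. The tool was turned too far and pushed partly inward.
- **Start button:** the press reached about 55 N at the fingertips when the button bottomed. That is more than it needed, but below the 120 N wrist limit. I judged "fully in" from that sharp force rise and the roughly 6 mm of travel, because the joint itself cannot be read.

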